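# Square a plywood cutout to the stop and wedge its near edge up

### The arm

A 6-joint arm with a two-finger parallel gripper is mounted at the origin on the work surface. World frame = base frame: x ahead of the robot, y to its left, z up, the work surface at z = 0. Lengths are in m, angles in rad, forces in N, time in s.
With the tool pointing down it reaches from about 0.35 to 0.975 m from the base axis. Payload 4.9 kg.
Tool frame: the origin (TCP) lies at the very end of the fingers, on their centre line; the grasp point (between the pads) lies 19 mm behind it; z points along the fingers, y is the line along which they close (so a half turn about z gives the same grasp; the last joint's range is limited). The gripper opens to 85 mm and grips with 20 to 120 N. Pads are 22 mm wide; open, the fingers measure 114 mm over their backs; the gripper's body (76 mm by 85 mm) begins 54 mm behind the grasp point. The pads swing forward as they close: fully open they stand 13 mm farther back than shut.
Start: joints at [-1.403, 0.053, 1.613, -0, 1.476, -0.119], TCP at [0.177, -0.599, 0.231] pointing down, gripper open.
Joint ranges: [-3.01, 3.01], [-1.01, 2.22], [0.06, 2.58], [-1.02, 4.17], [0.09, 2.62], [-3.14, 3.14]. Speed limits (rad/s): [2.57, 2.57, 3.14, 3.14, 3.14, 3.14].

### API

Orientations are given as a rotation vector (axis times angle).
In Python, from station import ctrl, imaging gives the robot as it stands.
- The arm moves only by the tool play_rows, never from a script. Its argument "series" is a list of rows, each a list of 3 entries, a list of its own where there are three numbers: the opening, from 0 (shut) to 1 (fully open), then the shift along the tool's x, y, z each as a share of 0.05 m, from -1 to 1, then the turn, a rotation vector about the tool's x, y, z each as a share of 8 degrees, from -1 to 1. In form: [[grip, [dx, dy, dz], [ax, ay, az]], ...]. A call has 1 to 8 rows; each row shifts and turns the commanded pose from where the row before left it, along the tool's axes as they then stand; what a row does not reach is not made up. A row lasts 1/8 s, in which the tool goes at most 62.5 mm and 10.7 degrees, less where a joint would pass 70% of its speed; a pose out of reach is approached as far as the arm can. A call with a number of a shift or a turn outside -1 to 1 is refused whole. A call with a gripper value outside its range is refused whole. The fingers move at their own pace and stop on an object; "force" is the grip in N (left out, the last holds). Time passes only in rows, so rows that do not move let the fingers close. It gives the time, the measured TCP pose, the force, the opening and the grip force at its end, in the units of the state.
- ctrl.get_obs(): the state, without advancing time (a new reading comes with each control period).
- imaging.get_image(name): name is "side" or "top" or "wrist"; returns a dict with "color" (400x640x3 uint8, blue, green, red), "fx", "fy", "cx", "cy" (pixels), "extrinsics" (4x4, takes a point from world to camera coordinates); the wrist camera has in their place "hand_eye" (4x4, takes a point from camera to tool coordinates, whose origin is the TCP and whose axes are the flange's). Camera axes: x right, y down, z forward; pixel columns grow to the right and rows downward; lengths in m; the calibration is good to about 2 mm. A picture is of the moment at which its call begins: read the wrist's pose just before it. There is no depth.
- ctrl.finish_job(): hands the job in; it is judged then, once.
The state is a dict: "t": time; "q": joint angles; "dq": joint speeds; "effort": joint torques, N m; "tool_pos": TCP position; "tool_rot": TCP orientation; "contact_force": force on the tool from outside, world axes, zero at the start; "wrist_torque": the same for the moment, N m; "opening": finger opening in m; "grip_force": force on a finger pad.
Only numpy, scipy, OpenCV 4.12 (cv2) and the standard library are available. Lean on these libraries where they do the work, as an engineer would, in place of code of your own. Each camera call takes 0.05 s, during which the arm holds its last target. There are 200 camera calls.

### The job

Slide the plywood cutout flat across the bench until its far edge sits square against the wooden stop. Then take the wedge and, with its base flat on the bench, push its thin end under the near edge, between the two cleats, until that edge has just lifted off the bench by about 5 mm, the far edge staying down against the stop. Finish while still holding the wedge there, touching the cutout with nothing but the wedge, and leave everything else on the bench where it is.

Things in the scene. Friction and masses are not known exactly. Their poses are not given: they have to be found in the camera images.
- stop: Wooden batten screwed to the bench on the robot's left, 260 long, 35 thick, 30 tall; yaw varies. Origin: bench level, middle of its near face, the long upright face that the cutout is to meet. x is level, square to that face and points into the batten (the way the cutout is pushed); y runs along the batten, z up.
- cutout: Loose 15 mm plywood house front, top white with pencilled windows, 0.3 to 0.65 kg. Straight near and far edges, 180 long, at x = -70 and x = +70; 207 over the side steps. It lies on two cleats 12 tall, so the plywood spans 12 to 27 above the bench. Origin: its middle, at the cleats' underside. x points from near to far edge, at the start within 10 degrees of the stop's x; z up.
- near_left (a point): Underside of the left cleat's near end, cutout frame (-70, 80, 0); its height is the lift of the near edge. The cleats are 14 wide, glued under the plywood along its whole 140 at y = 80 and y = -80; between them a slot 146 wide, 12 high is open at the near edge.
- near_right (a point): Underside of the right cleat's near end, cutout frame (-70, -80, 0); its height is the lift of the near edge
- far_left (a point): Underside of the left cleat's far end, cutout frame (70, 80, 0), on the far edge; the far edge starts some 35 to 145 mm short of the stop
- far_right (a point): underside of the right cleat at its far end, cutout frame (70, -80, 0)
- wedge: Loose pine wedge lying on its base on the robot's right, 36 wide, 120 long, 0.09 kg. At one end an upright grip block (x -20 to +20, 45 tall); from it a tongue runs forward whose top falls evenly from 24 above the bench at x = +20 to 4 at the thin end, x = +100. Origin: on the base, under the middle of the grip block. x points to the thin end, y across the 36 mm width, z up.
- wedge_tip (a point): Middle of the wedge's thin end, at its base, wedge frame (100, 0, 0). With the cutout at the stop, the slope meets the plywood when the thin end is 32 mm past the near edge; each further 4 mm lifts that edge 1 mm. The wedge does not slip back out by itself.
- offcut: Bystander: plain rectangular pine block (no slope), 90 x 45 x 35 tall, loose. Origin: centre of its underside.
- tape_measure: Bystander: rounded black tape measure lying flat, about 70 across, 32 tall, loose; beside the lane the cutout slides along. Origin: centre of its underside.
- paint_jar: Bystander: pale paint jar with a white lid, 68 across, 85 tall, loose. Origin: centre of its underside.
- glue_pot: Bystander: white glue bottle with a pointed nozzle, 54 across, 85 tall, loose. Origin: centre of its underside.
- sander: Bystander: grey orbital sander standing on its pad, 125 x 105, 140 tall, loose. Origin: centre of its underside.
Things that resemble listed ones, but are neither listed nor needed, are in the scene too. Leave any red look-alike of the cutout alone. What is shaped like the wedge but purple is not meant.

How it is judged:
On the way, in this order (a step that is already met when the one before it is completed fails the run):
1. the cutout lies flat with its far edge square against the stop (x of each of far_left, far_right in the frame of stop above -0.008 m and height (world z) of each of far_left, far_right below 0.004 m and y of cutout in the frame of stop between -0.07 and 0.07 m and height (world z) of each of near_left, near_right below 0.0015 m and linear speed of cutout below 0.01 m/s), for 0.2 s.
2. the wedge has lifted the near edge off the bench (height (world z) of near_left between 0.002 and 0.009 m and height (world z) of near_right between 0.002 and 0.009 m and y of wedge_tip in the frame of cutout between -0.055 and 0.055 m and x of wedge_tip in the frame of cutout above -0.06 m and contact force between wedge and cutout above 0.4 N), for 0.2 s.
At the end, for the whole second after the job is handed in: Near cleat ends 2 to 9 mm up; far ends within 8 mm of the stop, under 4 mm up, cutout within 70 mm of the stop's middle; wedge tip over 10 mm under, within 55 mm of the middle, base flat on the bench (5 mm, 0.06 rad), carrying the cutout, gripped over 1 N; robot off the cutout; all still (all of step 2 and x of each of far_left, far_right in the frame of stop above -0.008 m and height (world z) of each of far_left, far_right below 0.004 m and y of cutout in the frame of stop between -0.07 and 0.07 m and linear speed of each of cutout, wedge below 0.01 m/s and contact force between the fingers and wedge above 1 N and contact force between each of the arm, the fingers and cutout below 0.3 N and height (world z) of wedge below 0.005 m and angle between wedge's own z axis and vertical below 0.06 rad); the arm keeps its last pose, push and grip.
It fails at once if a bystander was shifted by more than 30 mm (distance of any of offcut, tape_measure, paint_jar, glue_pot, sander from where it was at the start of the episode above 0.03 m).
It also fails if it takes over 59 s, if anything falls off the work surface, if the arm or the gripper's body presses on something with over 40 N, if the wrist force passes 120 N, or if a joint passes its speed limit or range.

## Working session

There is one attempt and no reset: what is moved stays moved. The work goes in short steps, Python scripts to look and compute and a tool call to move; the robot and the scene stay as the last step left them, time stands still between calls to the robot, and variables do not carry over. Pictures are saved under pics/ and viewed, at most 10 in all, crops included, and the job is handed in when it is done.

Besides the shell and the picture viewer there is one more tool, called in YAML: its name, and indented under it one key for each argument. play_rows: Moves the arm, as the interface text tells. Shift numbers are shares of 0.05 m and turn numbers shares of 8 degrees, none past 1 either way. Its arguments: {"type":"object","properties":{"series":{"type":"array"},"force":{"type":"number"}},"required":["series"]}

```bash
mkdir -p pics
python3 - <<'E'
from station import ctrl, imaging
import cv2,pickle
o=ctrl.get_obs();print(o)
d={}
for n in("top","side"):
    im=imaging.get_image(n);d[n]=im;cv2.imwrite(f"pics/{n}0.png",im["color"]);print(n,im["fx"],im["cx"],im["cy"],im["extrinsics"])
pickle.dump(d,open("d0.pkl","wb"))
E
```

```text
{'t': 0.0, 'q': array([-1.40301166e+00,  5.33434214e-02,  1.61432223e+00, -1.44362787e-05,
        1.47602223e+00, -1.18999429e-01]), 'dq': array([-5.20558463e-05,  1.16878094e-03, -1.20435841e-03,  9.37137351e-04,
        9.46382776e-04,  7.38878823e-04]), 'effort': array([-8.93162123e-04, -3.93686235e+01, -3.70179391e+01, -2.49434142e-04,
        6.94626564e-03, -7.35982326e-06]), 'tool_pos': array([ 0.17668213, -0.59883775,  0.2300545 ]), 'tool_rot': array([-3.10727731e+00, -4.48640129e-01,  1.02769446e-04]), 'contact_force': array([ 0.61762519, -0.23114396,  0.3978034 ]), 'wrist_torque': array([ 0.02880587, -0.04740786,  0.02506461]), 'grip_force': 0.0, 'opening': 0.08562726311187738}
top 412.69139935206744 320.0388820647933 200.7756985147408 [[-0.0062688  -0.99982605 -0.01756637  0.11090683]
 [-0.99306408  0.00828698 -0.11728197  0.50653612]
 [ 0.11740714  0.01670931 -0.99294328  1.14662907]
 [ 0.          0.          0.          1.        ]]
side 450.67783763426047 314.4217704831586 200.2976536240302 [[-0.74624603 -0.66548458 -0.01572045  0.45289005]
 [-0.49731671  0.57305676 -0.65136936  0.24269889]
 [ 0.44248498 -0.47826375 -0.75859794  1.2812979 ]
 [ 0.          0.          0.          1.        ]]
```

View pics/top0.png

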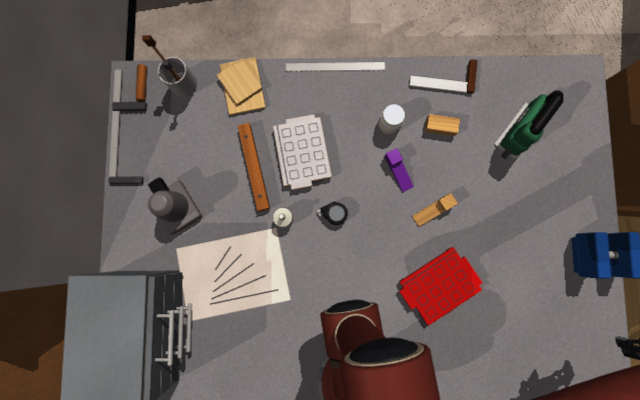

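View pics/side0.png

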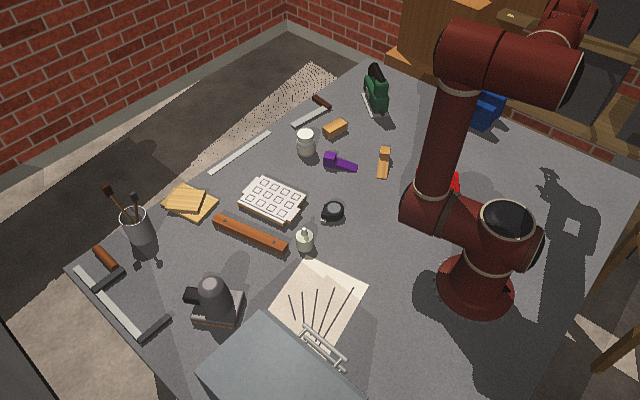

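The top view shows the stop (brown, about 238–270, 122–212), the cutout (white, 275–330, 115–190) to its right, and the real wedge (413–458, 195–225) with its thin end pointing left towards the stop. Next to these are the purple wedge at (398,170), the jar at (391,118), the tape at (334,213) and the glue at (283,218). The side view shows the same layout.

```bash
cat > h.py <<'E'
import numpy as np,cv2
def K(im): return np.array([[im["fx"],0,im["cx"]],[0,im["fy"],im["cy"]],[0,0,1.]])
def cast(im,px,z,E=None):
    E=im["extrinsics"] if E is None else E
    px=np.atleast_2d(px).astype(float)
    r=np.c_[px,np.ones(len(px))]@np.linalg.inv(K(im)).T@E[:3,:3]
    c=-E[:3,:3].T@E[:3,3]
    return c+r*((z-c[2])/r[:,2])[:,None]
def blob(im,lo,hi,roi,k=3):
    x0,y0,x1,y1=roi
    m=cv2.inRange(cv2.cvtColor(im["color"],cv2.COLOR_BGR2HSV),lo,hi)
    w=np.zeros_like(m);w[y0:y1,x0:x1]=m[y0:y1,x0:x1]
    w=cv2.morphologyEx(w,cv2.MORPH_CLOSE,np.ones((k,k)))
    cs=cv2.findContours(w,cv2.RETR_EXTERNAL,cv2.CHAIN_APPROX_NONE)[0]
    return max(cs,key=cv2.contourArea)[:,0]
def rect(P):
    c,s,a=cv2.minAreaRect((P[:,:2]*1000).astype(np.float32))
    return cv2.boxPoints((c,s,a)),c,s,a
E
python3 - <<'E'
import pickle,numpy as np,cv2
from h import *
im=pickle.load(open("d0.pkl","rb"))["top"]
E=im["extrinsics"];print("cam",-E[:3,:3].T@E[:3,3])
big=cv2.resize(im["color"][90:240,230:470],None,fx=3.3,fy=3.3,interpolation=cv2.INTER_CUBIC);cv2.imwrite("pics/crop0.png",big)
for n,lo,hi,roi,z in [("stop",(3,100,50),(14,255,255),(225,110,280,220),.03),("cut",(0,0,140),(180,60,255),(268,105,340,197),.027),("wedge",(10,80,80),(25,255,255),(405,185,470,235),.02),("offcut",(10,80,80),(25,255,255),(420,105,470,140),.035),("jar",(0,0,130),(180,60,255),(370,95,412,150),.085)]:
    c=blob(im,lo,hi,roi);b,ce,s,a=rect(cast(im,c,z));print(n,len(c),np.round(b).tolist(),np.round(ce),np.round(s),round(a,1),c.min(0),c.max(0))
for n,p,z in [("tape",(335,213),.03),("glue",(282,218),.06),("purple_a",(394,157),.04),("purple_b",(406,186),.01)]: print(n,cast(im,p,z)*1000)
E
```

```text
cam [0.36909563 0.0875305  1.19989342]
stop 192 [[479.0, 288.0], [488.0, 252.0], [742.0, 313.0], [733.0, 350.0]] [610. 301.] [261.  38.] 13.7 [238 123] [269 210]
cut 225 [[539.0, 210.0], [566.0, 69.0], [770.0, 108.0], [743.0, 249.0]] [655. 159.] [208. 144.] 10.9 [272 114] [331 188]
wedge 99 [[430.0, -172.0], [497.0, -287.0], [531.0, -267.0], [464.0, -152.0]] [ 481. -220.] [ 39. 133.] 30.3 [412 193] [457 226]
offcut 89 [[699.0, -291.0], [746.0, -299.0], [760.0, -208.0], [714.0, -201.0]] [ 730. -250.] [92. 47.] 80.9 [427 114] [459 133]
jar 65 [[700.0, -101.0], [742.0, -142.0], [785.0, -98.0], [742.0, -57.0]] [ 742. -100.] [62. 59.] 46.4 [379 104] [404 124]
tape [[472.07399777  64.89485684  30.        ]]
glue [[456.67182328 212.49284532  60.        ]]
purple_a [[ 630.42561731 -105.09318174   40.        ]]
purple_b [[ 550.93187575 -142.49215786   10.        ]]
```

View pics/crop0.png

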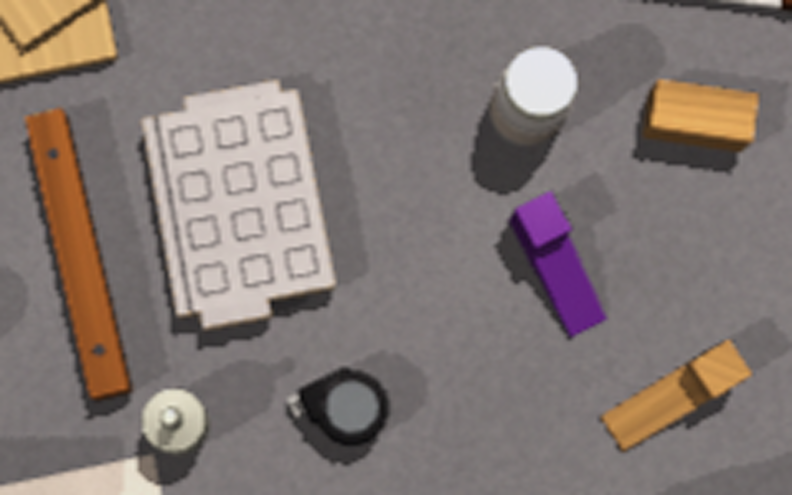

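The crop confirms the layout and that the lane is clear. The stop face is centred near (0.614, 0.285) at yaw 13.7°. The cutout is centred near (0.655, 0.159) at 10.9°, leaving a gap of about 62 mm. The wedge runs from its block near (0.51, −0.27) to its tip near (0.447, −0.162), which gives an x direction of about 120°. I'll turn the tool first, then travel.

play_rows:
  series:
    - [0.6,[0,0,0],[0,0,-1]]
    - [0.6,[0,0,0],[0,0,-1]]
    - [0.6,[0,0,0],[0,0,-1]]
    - [0.6,[0,0,0],[0,0,-1]]
    - [0.6,[0,0,0],[0,0,-1]]
    - [0.6,[0,0,0],[0,0,-1]]
    - [0.6,[0,0,0],[0,0,-1]]
    - [0.6,[0,0,0],[0,0,-1]]

```text
t: 1.1
tool_pos: [0.1767, -0.5991, 0.2306]
tool_rot: [-2.394, -2.033, -0.001]
contact_force: [-0.6, 0.5, -0.0]
opening: 0.0513
grip_force: 0.0
```

play_rows:
  series:
    - [0.6,[0,0,0],[0,0,-1]]
    - [0.6,[0,0,0],[0,0,-1]]
    - [0.6,[0,0,0],[0,0,-0.6]]
    - [0.6,[0.78,0.88,0],[0,0,0]]
    - [0.6,[0.78,0.88,0],[0,0,0]]
    - [0.6,[0.78,0.88,0],[0,0,0]]
    - [0.6,[0.78,0.88,0],[0,0,0]]
    - [0.6,[0.78,0.88,0],[0,0,0]]

```text
t: 2.1
tool_pos: [0.3553, -0.3635, 0.2308]
tool_rot: [-1.994, -2.427, -0.0]
contact_force: [0.7, 0.8, 0.1]
opening: 0.0513
grip_force: 0.0
```

play_rows:
  series:
    - [0.6,[0.78,0.88,0],[0,0,0]]
    - [0.6,[0.78,0.88,0],[0,0,0]]
    - [0.6,[0.78,0.88,0],[0,0,0]]
    - [0.6,[0.78,0.88,0],[0,0,0]]
    - [0.6,[0.78,0.88,0],[0,0,0]]
    - [0.6,[0.78,0.88,0],[0,0,0]]
    - [0.6,[0.78,0.88,0],[0,0,0]]
    - [0.6,[0,0,0],[0,0,0]]

```text
t: 3.1
tool_pos: [0.6046, -0.0343, 0.2303]
tool_rot: [-1.986, -2.432, 0.0]
contact_force: [-0.9, -1.0, -1.0]
opening: 0.0507
grip_force: 0.0
```

play_rows:
  series:
    - [0.6,[0.73,0.87,0],[0,0,0]]
    - [0.6,[0.73,0.87,0],[0,0,0]]
    - [0.6,[0,0,0.8],[0,0,0]]
    - [0.6,[0,0,0],[0,0,0]]

```text
t: 3.6
tool_pos: [0.6717, 0.0507, 0.1862]
tool_rot: [-1.989, -2.422, 0.009]
contact_force: [0.6, -0.4, -0.6]
opening: 0.0513
grip_force: 0.0
```

```bash
cat >> h.py <<'E'
from scipy.spatial.transform import Rotation as R
def wristE(im,o):
    T=np.eye(4);T[:3,:3]=R.from_rotvec(o["tool_rot"]).as_matrix();T[:3,3]=o["tool_pos"]
    return np.linalg.inv(T@im["hand_eye"])
def wrist(name=None):
    from station import ctrl,imaging
    o=ctrl.get_obs();im=imaging.get_image("wrist");im["extrinsics"]=wristE(im,o)
    if name: cv2.imwrite(f"pics/{name}.png",im["color"])
    return o,im
E
python3 - <<'E'
from h import *
import pickle
o,im=wrist("w1");pickle.dump((o,im),open("w1.pkl","wb"));print(o["tool_pos"],o["tool_rot"])
E
```

```text
[0.67174298 0.05067002 0.18620972] [-1.98889451 -2.42248175  0.00944005]
```

View pics/w1.png

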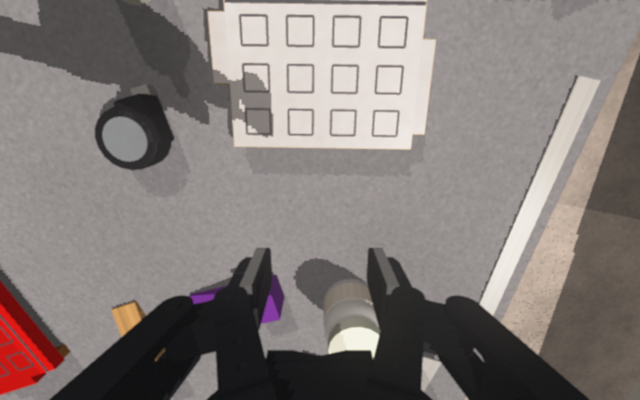

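The wrist view shows the cutout's near edge between about (235,147) and (411,149), with the open fingers short of it and the lane free.

Run:
```python
from h import *
import pickle
o,im=pickle.load(open("w1.pkl","rb"))
P=cast(im,[(235,147),(411,149)],.027)*1000;print(P,np.hypot(*(P[1]-P[0])[:2]),P.mean(0),np.degrees(np.arctan2(*(P[1]-P[0])[1::-1])))
M=R.from_rotvec(o["tool_rot"]).as_matrix();print((P-o["tool_pos"]*1000)@M)
```

```text
[[578.0424414   73.72547126  27.        ]
 [754.23031718 106.76769636  27.        ]] 179.25946616972294 [666.13637929  90.24658381  27.        ] 10.621853824792211
[[ 40.57506936 -85.94263729 160.08311898]
 [ 38.68338464  93.29915548 158.42255778]]
```

play_rows:
  series:
    - [0.6,[0,0.07,0.9],[0,0,0]]
    - [0.6,[0,0,0.9],[0,0,0]]
    - [0.6,[0,0,0.9],[0,0,0]]
    - [0.6,[0,0,0.6],[0,0,0]]
    - [0.6,[0,0,0.25],[0,0,0]]
    - [0.6,[0,0,0],[0,0,0]]

```text
t: 4.4
tool_pos: [0.6784, 0.051, 0.0146]
tool_rot: [1.994, 2.427, 0.0]
contact_force: [0.6, -0.7, -0.3]
opening: 0.0514
grip_force: 0.0
```

play_rows:
  series:
    - [0.6,[0.25,0,0.1],[0,0,0]]
    - [0.6,[0.2,0,0],[0,0,0]]
    - [0.6,[0.12,0,0],[0,0,0]]
    - [0.6,[0.12,0,0],[0,0,-0.06]]
    - [0.6,[0.12,0,0],[0,0,-0.06]]
    - [0.6,[0.12,0,0],[0,0,-0.06]]
    - [0.6,[0.12,0,0],[0,0,-0.06]]
    - [0.6,[0,0,0],[0,0,0]]

```text
t: 5.4
tool_pos: [0.6672, 0.1039, 0.0086]
tool_rot: [-1.951, -2.461, -0.0]
contact_force: [0.7, -0.4, -0.0]
opening: 0.0509
grip_force: 0.5
```

Run:
```python
from h import *
import pickle
o,im=wrist("w2");print(o["tool_pos"],o["contact_force"],np.degrees(2*np.arctan2(o["tool_rot"][1],o["tool_rot"][0]))-90)
```

```text
[0.66717987 0.10385521 0.00859239] [ 0.70797031 -0.38050648 -0.01456942] -346.8149740472768
```

View pics/w2.png

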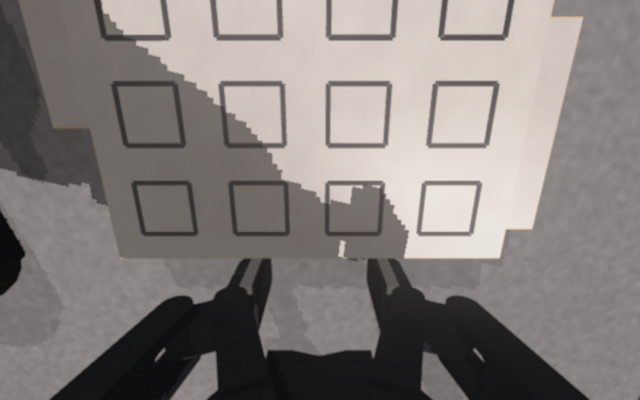

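Both fingers are flush with the near edge (row 258), so the cutout is being pushed squarely. About 37 mm remain.

play_rows:
  series:
    - [0.6,[0.1,0,0],[0,0,-0.06]]
    - [0.6,[0.1,0,0],[0,0,0]]
    - [0.6,[0.1,0,0],[0,0,0]]
    - [0.6,[0.1,0,0],[0,0,0]]
    - [0.6,[0.1,0,0],[0,0,0]]
    - [0.6,[0.08,0,0],[0,0,0]]
    - [0.6,[0.06,0,0],[0,0,0]]

```text
t: 6.32
tool_pos: [0.6599, 0.1345, 0.0088]
tool_rot: [-1.942, -2.469, 0.0]
contact_force: [0.1, -2.1, -0.4]
opening: 0.0513
grip_force: 0.8
```

play_rows:
  series:
    - [0.6,[0.06,0,0],[0,0,0]]
    - [0.6,[0.04,0,0],[0,0,0]]

```text
t: 6.58
tool_pos: [0.6588, 0.1392, 0.0088]
tool_rot: [-1.942, -2.469, 0.0]
contact_force: [-0.6, -1.9, -0.2]
opening: 0.0514
grip_force: 0.8
```

play_rows:
  series:
    - [0.6,[0.04,0,0],[0,0,0]]
    - [0.6,[0.04,0,0],[0,0,0]]
    - [0.6,[0,0,0],[0,0,0]]

```text
t: 6.95
tool_pos: [0.6591, 0.1395, 0.009]
tool_rot: [1.938, 2.466, -0.005]
contact_force: [2.8, -11.7, -0.8]
opening: 0.0515
grip_force: 6.0
```

Force rose to 12 N with no further travel, so the cutout has met the stop. I'll hold briefly, back off, raise and look.

play_rows:
  series:
    - [0.6,[0.03,0,0],[0,0,0]]
    - [0.6,[0,0,0],[0,0,0]]
    - [0.6,[0,0,0],[0,0,0]]

```text
t: 7.32
tool_pos: [0.6591, 0.1396, 0.0091]
tool_rot: [1.937, 2.464, -0.008]
contact_force: [3.5, -16.1, -2.0]
opening: 0.0512
grip_force: 8.0
```

play_rows:
  series:
    - [0.6,[-0.1,0,0],[0,0,0]]
    - [0.6,[-0.3,0,0],[0,0,0]]
    - [0.6,[-0.3,0,0],[0,0,0]]
    - [0.6,[0,0,-1],[0,0,0]]
    - [0.6,[0,0,-1],[0,0,0]]
    - [0.6,[0,0,-1],[0,0,0]]
    - [0.6,[0,0,-1],[0,0,0]]
    - [0.6,[0,0,0],[0,0,0]]

```text
t: 8.32
tool_pos: [0.6691, 0.1102, 0.2162]
tool_rot: [1.937, 2.462, 0.012]
contact_force: [-0.6, 0.0, 0.8]
opening: 0.0516
grip_force: 0.0
```

Run:
```python
from h import *
import pickle
o,im=wrist("w3");pickle.dump((o,im),open("w3.pkl","wb"));print(o["tool_pos"],o["contact_force"],np.degrees(2*np.arctan2(o["tool_rot"][1],o["tool_rot"][0]))-90)
```

```text
[0.66910144 0.11017515 0.21618467] [-0.58665866  0.01906978  0.77663429] 13.623347970032526
```

View pics/w3.png

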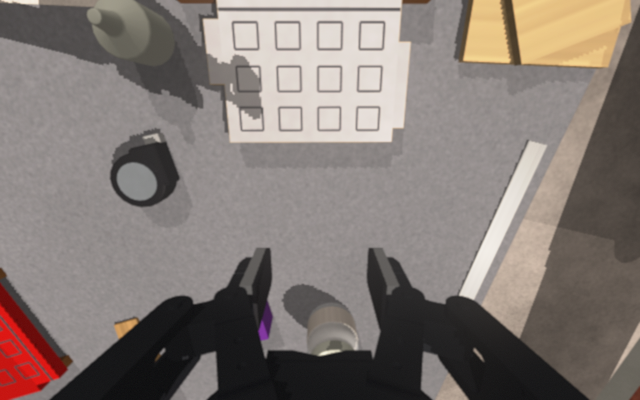

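The far edge now lies along the stop (top of frame), and the near edge corners are at about (230,141) and (392,142). I'll check these numerically, then travel to behind the wedge.

Run:
```python
from h import *
import pickle
o,im=pickle.load(open("w3.pkl","rb"))
P=cast(im,[(230,141),(392,142)],.027)*1000;print(P,np.hypot(*(P[1]-P[0])[:2]),P.mean(0),np.degrees(np.arctan2(*(P[1]-P[0])[1::-1])))
```

```text
[[565.02747206 129.41233474  27.        ]
 [740.31288694 170.43593718  27.        ]] 180.0219781699703 [652.6701795  149.92413596  27.        ] 13.172353974354948
```

play_rows:
  series:
    - [1,[-0.86,-0.5,0],[0,0,0]]
    - [1,[-0.86,-0.5,0],[0,0,0]]
    - [1,[-0.86,-0.5,0],[0,0,0]]
    - [1,[-0.86,-0.5,0],[0,0,0]]
    - [1,[-0.86,-0.5,0],[0,0,0]]
    - [1,[-0.86,-0.5,0],[0,0,0]]
    - [1,[-0.86,-0.5,0],[0,0,0]]
    - [1,[-0.86,-0.5,0],[0,0,0]]

```text
t: 9.38
tool_pos: [0.5508, -0.2721, 0.2063]
tool_rot: [-1.94, -2.466, 0.0]
contact_force: [0.4, -0.4, 0.3]
opening: 0.0853
grip_force: 0.0
```

play_rows:
  series:
    - [1,[-0.86,-0.5,0],[0,0,0]]
    - [1,[0,0,0],[0,0,-1]]
    - [1,[0,0,0],[0,0,-1]]
    - [1,[0,0,0],[0,0,-0.2]]
    - [1,[0,0,0],[0,0,0]]
    - [1,[0,0,0],[0,0,0]]

```text
t: 10.12
tool_pos: [0.5383, -0.3184, 0.2083]
tool_rot: [-1.542, -2.736, -0.0]
contact_force: [-0.9, 0.1, -0.0]
opening: 0.0853
grip_force: 0.0
```

Run:
```python
from h import *
import pickle
o,im=wrist("w4");pickle.dump((o,im),open("w4.pkl","wb"));print(o["tool_pos"],o["tool_rot"],np.degrees(2*np.arctan2(o["tool_rot"][1],o["tool_rot"][0]))-90)
```

```text
[ 0.53828055 -0.3184444   0.20832867] [-1.54204619e+00 -2.73625315e+00 -2.06447461e-04] -328.8078439810139
```

View pics/w4.png

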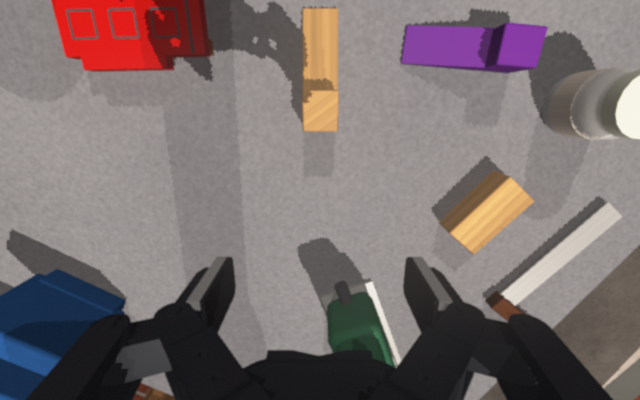

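The wedge stands upright in the frame, with its block top at about (304–338, 90–131) and its tip edge at (303–337, 9).

Run:
```python
from h import *
import pickle
o,im=pickle.load(open("w4.pkl","rb"))
P=cast(im,[(304,90),(338,90),(338,131),(304,131)],.045)*1000;T=cast(im,[(303,9),(337,9)],.004)*1000
c=P.mean(0);t=T.mean(0);print(P,T,c,t,np.linalg.norm((t-c)[:2]),np.degrees(np.arctan2(t[1]-c[1],t[0]-c[0])))
M=R.from_rotvec(o["tool_rot"]).as_matrix();print((c-o["tool_pos"]*1000)@M,(t-o["tool_pos"]*1000)@M)
```

```text
[[ 476.3156194  -244.56767187   45.        ]
 [ 504.63733103 -227.44031507   45.        ]
 [ 525.43512585 -260.32399101   45.        ]
 [ 495.92389333 -278.172753     45.        ]] [[ 433.62166403 -177.39961362    4.        ]
 [ 463.3741676  -159.41062567    4.        ]] [ 500.5779924  -252.62618274   45.        ] [ 448.49791581 -168.40511965    4.        ] 99.02283497154419 121.73154977253915
[ 75.71462592   1.87604393 163.38161539] [174.70415459   0.95394235 204.45161402]
```

play_rows:
  series:
    - [1,[0.75,0.03,0],[0,0,0]]
    - [1,[0.76,0,0],[0,0,0]]
    - [1,[0,0,0.9],[0,0,-0.06]]
    - [1,[0,0,0.9],[0,0,0]]
    - [1,[0,0,0.9],[0,0,0]]
    - [1,[0,0,0.7],[0,0,0]]
    - [1,[0,0,0.4],[0,0,0]]
    - [1,[0,0,0.05],[0,0,0]]

```text
t: 11.18
tool_pos: [0.4999, -0.2529, 0.0152]
tool_rot: [-1.529, -2.742, -0.0]
contact_force: [1.4, -0.1, 0.0]
opening: 0.0856
grip_force: 0.0
```

play_rows:
  series:
    - [1,[0,0,0],[0,0,0]]
    - [0.2,[0,0,0],[0,0,0]]
    - [0.2,[0,0,0],[0,0,0]]
    - [0.2,[0,0,0],[0,0,0]]
    - [0.2,[0,0,0],[0,0,0]]
    - [0.2,[0,0,0],[0,0,0]]
  force: 50

```text
t: 11.92
tool_pos: [0.5011, -0.2538, 0.0172]
tool_rot: [1.529, 2.743, -0.0]
contact_force: [1.1, 0.9, 5.3]
opening: 0.0355
grip_force: 52.0
```

play_rows:
  series:
    - [0.2,[0,0,-0.5],[0,0,0]]
    - [0.2,[0,0,-0.8],[0,0,0]]
    - [0.2,[0,0,-0.8],[0,0,0]]
    - [0.2,[0,0,-0.6],[0,0,0]]
    - [0.2,[0,0,0],[0,0,0.8]]
    - [0.2,[0,0,0],[0,0,0.8]]
    - [0.2,[0,0,0],[0,0,0.68]]
    - [0.2,[0,0,0],[0,0,0]]

```text
t: 12.92
tool_pos: [0.4999, -0.253, 0.1503]
tool_rot: [-1.943, -2.466, 0.0]
contact_force: [0.6, 0.1, -1.3]
opening: 0.0351
grip_force: 51.4
```

play_rows:
  series:
    - [0.2,[0.65,0.69,0],[0,0,0]]
    - [0.2,[0.65,0.69,0],[0,0,0]]
    - [0.2,[0.65,0.69,0],[0,0,0]]
    - [0.2,[0.65,0.69,0],[0,0,0]]
    - [0.2,[0.65,0.69,0],[0,0,0]]
    - [0.2,[0.65,0.69,0],[0,0,0]]
    - [0.2,[0.65,0.69,0],[0,0,0]]
    - [0.2,[0,0,0],[0,0,0]]

```text
t: 13.92
tool_pos: [0.683, 0.0268, 0.1504]
tool_rot: [-1.938, -2.471, 0.0]
contact_force: [-0.5, 0.2, -1.1]
opening: 0.0354
grip_force: 51.3
```

Run:
```python
from h import *
import pickle
o,im=wrist("w5");pickle.dump((o,im),open("w5.pkl","wb"));print(o["tool_pos"],o["tool_rot"],o["contact_force"],np.degrees(2*np.arctan2(o["tool_rot"][1],o["tool_rot"][0]))-90)
```

```text
[0.68296875 0.02682508 0.1503885 ] [-1.93831192e+00 -2.47109633e+00  3.18132257e-04] [-0.53653592  0.23668436 -1.06982762] -346.220813922427
```

View pics/w5.png

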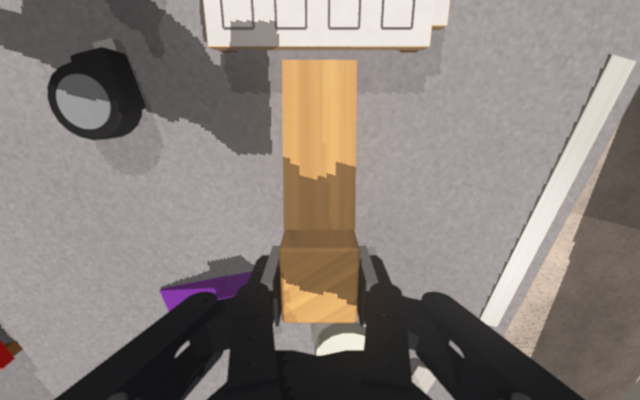

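The wedge is held straight, its tip at row 60 (cols 282–357), just short of the near edge (211–430, row 47).

Run:
```python
from h import *
import pickle
o,im=pickle.load(open("w5.pkl","rb"))
M=R.from_rotvec(o["tool_rot"]).as_matrix();p=o["tool_pos"]*1000
T=cast(im,[(282,60),(357,60)],o["tool_pos"][2]-.0165+.004)*1000
P=cast(im,[(209,46),(431,46)],.027)*1000
print((T-p)@M,(P-p)@M,P)
```

```text
[[100.96480426 -17.96393096  12.58008117]
 [100.94405238  17.94851009  12.55234819]] [[126.52954272 -89.4478742  123.54057477]
 [126.4208138   90.61606384 123.40151931]] [[565.84638391 128.46439802  27.        ]
 [740.75419826 171.24651369  27.        ]]
```

play_rows:
  series:
    - [0.2,[0,0,0.8],[0,0,0]]
    - [0.2,[0,0,0.8],[0,0,0]]
    - [0.2,[0,0,0.6],[0,0,0]]
    - [0.2,[0,0,0.3],[0,0,0]]
    - [0.2,[0,0,0.04],[0,0,0]]
    - [0.2,[0,0,0],[0,0,0]]

```text
t: 14.72
tool_pos: [0.6833, 0.0237, 0.0259]
tool_rot: [1.945, 2.465, 0.002]
contact_force: [0.2, -0.6, -1.3]
opening: 0.0351
grip_force: 51.4
```

play_rows:
  series:
    - [0.2,[0,0,0.13],[0,0,0]]
    - [0.2,[0,0,0.03],[0,0,0]]
    - [0.2,[0,0,0],[0,0,0]]

```text
t: 15.1
tool_pos: [0.683, 0.0241, 0.0173]
tool_rot: [1.945, 2.466, 0.001]
contact_force: [-0.4, -0.6, 3.1]
opening: 0.0354
grip_force: 51.6
```

play_rows:
  series:
    - [0.2,[0,0,0.02],[0,0,0]]
    - [0.2,[0,0,0],[0,0,0]]

```text
t: 15.35
tool_pos: [0.683, 0.0241, 0.0173]
tool_rot: [1.945, 2.466, 0.0]
contact_force: [-3.3, -0.2, 7.9]
opening: 0.0349
grip_force: 52.5
```

play_rows:
  series:
    - [0.2,[0.2,0,0],[0,0,0]]
    - [0.2,[0.25,0,0],[0,0,0]]
    - [0.2,[0.25,0,0],[0,0,0]]
    - [0.2,[0.2,0,0],[0,0,0]]
    - [0.2,[0.15,0,0],[0,0,0]]
    - [0.2,[0,0,0],[0,0,0]]

```text
t: 16.1
tool_pos: [0.6716, 0.0757, 0.0173]
tool_rot: [1.943, 2.465, 0.003]
contact_force: [0.7, 0.3, 6.0]
opening: 0.0352
grip_force: 52.3
```

play_rows:
  series:
    - [0.2,[0.08,0,0],[0,0,0]]
    - [0.2,[0.08,0,0],[0,0,0]]
    - [0.2,[0.08,0,0],[0,0,0]]
    - [0.2,[0.08,0,0],[0,0,0]]
    - [0.2,[0,0,0],[0,0,0]]

```text
t: 16.73
tool_pos: [0.6683, 0.0898, 0.0173]
tool_rot: [1.942, 2.463, 0.002]
contact_force: [1.4, -3.7, 5.2]
opening: 0.0352
grip_force: 52.2
```

Run:
```python
from h import *
import pickle
from station import imaging
o,im=wrist();s=imaging.get_image("side");pickle.dump((o,im,s),open("w6.pkl","wb"));print(o["tool_pos"],o["contact_force"])
a=im["color"][:330,100:550];b=cv2.resize(s["color"][160:265,200:340],None,fx=3,fy=3)
h=max(len(a),len(b));a=cv2.copyMakeBorder(a,0,h-len(a),0,0,0);b=cv2.copyMakeBorder(b,0,h-len(b),0,0,0)
c=np.hstack([a,b])[:, :];print(c.shape);cv2.imwrite("pics/w6.png",cv2.resize(c,(800,int(h*800/c.shape[1]))))
```

```text
[0.66830674 0.08977413 0.01730014] [ 1.38180835 -3.68771112  5.23873012]
(330, 870, 3)
```

View pics/w6.png

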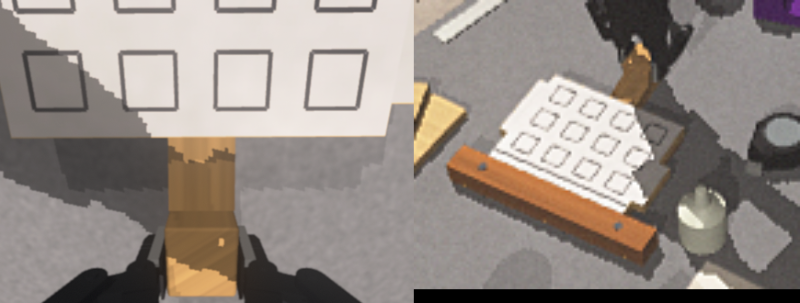

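The wedge is under the middle of the near edge and the far edge stays on the stop in the side view. A reaction force has begun. I'll measure how deep the wedge is.

Run:
```python
from h import *
import pickle
o,im,s=pickle.load(open("w6.pkl","rb"))
M=R.from_rotvec(o["tool_rot"]).as_matrix();p=o["tool_pos"]*1000
g=cv2.cvtColor(im["color"],cv2.COLOR_BGR2HSV)
for u in (150,450,490): print(u,g[140:156,u].tolist())
for v in (148,150): print([(101-((cast(im,[(u,v)],z)*1000-p)@M)[0,0]).round(1) for u in (150,490) for z in (.027,.031)])
```

```text
150 [[12, 21, 124], [12, 21, 124], [15, 21, 124], [15, 21, 123], [12, 20, 125], [12, 21, 124], [11, 22, 125], [13, 24, 125], [14, 35, 125], [16, 59, 122], [17, 64, 108], [10, 26, 89], [0, 9, 85], [8, 12, 85], [0, 12, 86], [0, 12, 86]]
450 [[13, 13, 239], [10, 13, 239], [13, 13, 239], [11, 12, 239], [13, 13, 240], [11, 12, 240], [12, 14, 241], [17, 33, 239], [15, 73, 221], [13, 42, 164], [4, 12, 144], [8, 14, 146], [8, 14, 147], [8, 14, 148], [8, 14, 149], [4, 12, 150]]
490 [[13, 13, 238], [13, 13, 239], [12, 14, 239], [12, 14, 239], [12, 14, 239], [10, 13, 239], [11, 15, 239], [17, 36, 238], [15, 73, 220], [12, 42, 165], [0, 11, 144], [4, 12, 145], [4, 12, 145], [4, 12, 144], [0, 11, 145], [4, 12, 146]]
[np.float64(38.8), np.float64(38.3), np.float64(38.9), np.float64(38.4)]
[np.float64(39.7), np.float64(39.1), np.float64(39.8), np.float64(39.3)]
```

play_rows:
  series:
    - [0.2,[0.05,0,0],[0,0,0]]
    - [0.2,[0.05,0,0],[0,0,0]]
    - [0.2,[0.05,0,0],[0,0,0]]
    - [0.2,[0.05,0,0],[0,0,0]]
    - [0.2,[0.05,0,0],[0,0,0]]
    - [0.2,[0,0,0],[0,0,0]]
    - [0.2,[0,0,0],[0,0,0]]

```text
t: 17.7
tool_pos: [0.6654, 0.1017, 0.0173]
tool_rot: [1.943, 2.463, 0.001]
contact_force: [1.8, -6.2, 6.4]
opening: 0.0353
grip_force: 52.2
```

Run:
```python
from h import *
import pickle
from station import imaging
o,im=wrist();s=imaging.get_image("side");pickle.dump((o,im,s),open("w7.pkl","wb"));print(o["tool_pos"],o["tool_rot"],o["contact_force"],o["grip_force"])
M=R.from_rotvec(o["tool_rot"]).as_matrix();p=o["tool_pos"]*1000
g=cv2.cvtColor(im["color"],cv2.COLOR_BGR2HSV).astype(int)
for u in (150,200,450,490):
    v=120+np.argmax(g[120:220,u,1]>45);print(u,v,101-((cast(im,[(u,v)],.032)*1000-p)@M)[0,0])
cv2.imwrite("pics/w7.png",np.vstack([im["color"][100:300],cv2.resize(s["color"][150:265,190:350],(556,400))[:, :].copy() if 0 else cv2.copyMakeBorder(cv2.resize(s["color"][160:265,200:340],(533,399)),0,0,0,107,0)]))
```

```text
[0.66544392 0.10167711 0.01726044] [1.94252231e+00 2.46308768e+00 1.36983548e-03] [ 1.82196019 -6.23246933  6.39086333] 52.17520773410797
150 178 51.31040684401154
200 178 51.340450042058194
450 176 50.58125267961929
490 176 50.60494861492378
```

View pics/w7.png

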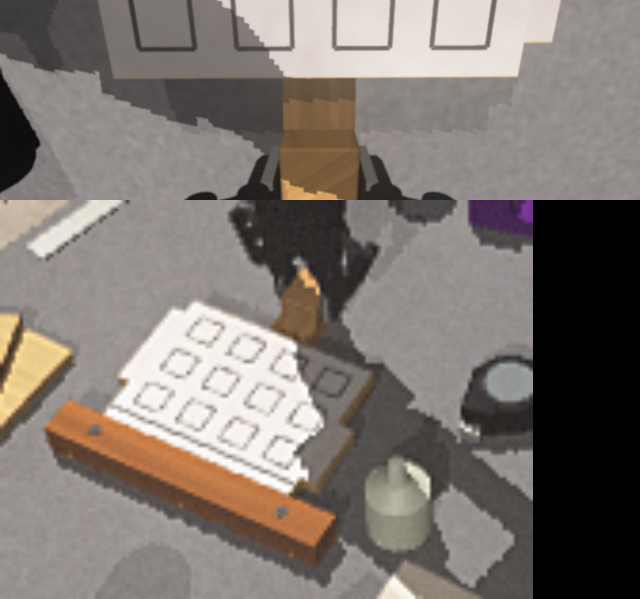

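The wedge is about 51 mm under the edge, a lift of about 4.8 mm. The near edge is straight, the far edge is on the stop, and the gripper is clear of the cutout. Handing in.

```bash
python3 -c "
from station import ctrl
print(ctrl.finish_job())"
```

```text
the job is handed in; nothing more can be done
None
```

I handed the job in with the cutout against the stop, the near edge raised about 4.8 mm (worked out from how far the wedge is under it) and the wedge still gripped; the hand-in did not report a verdict.

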